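# Close the brush-cleaner tank with its click-stop cap

### The arm

A 6-joint arm with a two-finger parallel gripper is mounted at the origin on the work surface. World frame = base frame: x ahead of the robot, y to its left, z up, the work surface at z = 0. Lengths are in m, angles in rad, forces in N, time in s.
With the tool pointing down it reaches from about 0.25 to 0.775 m from the base axis. Payload 4 kg.
Tool frame: the origin (TCP) lies midway between the tips of the shut fingers; the grasp point (between the pads) lies 19 mm behind it; z points along the fingers, x is the direction in which the jaws open and shut, and the axes are right-handed (so a half turn about z gives the same grasp; the last joint's range is limited). The gripper opens to 94 mm and grips with 3 to 60 N. Pads are 16 mm wide; open, the fingers measure 119 mm over their backs; the gripper's body (75 mm by 177 mm) begins 78 mm behind the grasp point.
Start: joints at [-1.326, 0.087, 1.371, -0, 1.684, -0.103], TCP at [0.187, -0.517, 0.206] pointing down, gripper open.
Joint ranges: [-3.1, 3.1], [-0.76, 2.03], [0.27, 2.55], [-1.08, 4.22], [0.17, 2.65], [-2.57, 2.57]. Speed limits (rad/s): [2.79, 2.79, 3.14, 3.14, 3.14, 3.14].

### API

Orientations are given as [roll, pitch, yaw] about the fixed x, y, z axes, in that order (R = Rz(yaw) Ry(pitch) Rx(roll)).
In Python, from bench import robot gives the robot as it stands.
- The arm moves only by the shell command python3 -m handwheel 'ROWS'. ROWS is a JSON object of lists of equal length, an entry for each row: "delta_pos": the shift along the tool's x, y, z in mm, a list of three; "rotation": the turn, a rotation vector about the tool's x, y, z in rad, a list of three; "claw": the closure, from -1 (fully open) to 1 (shut). In form: {"delta_pos": [[tx, ty, tz], ...], "rotation": [[wx, wy, wz], ...], "claw": [claw, ...]}. A call has exactly 8 rows; each row shifts and turns the commanded pose from where the row before left it, along the tool's axes as they then stand; what a row does not reach is not made up. A row lasts 1/8 s, in which the tool goes at most 62.5 mm and 10.7 degrees, less where a joint would pass 70% of its speed; a pose out of reach is approached as far as the arm can. A call with a gripper value outside its range is refused whole. The fingers move at their own pace and stop on an object; the grip force is fixed at half the most. Time passes only in rows, so rows that do not move let the fingers close, or fill a call up. It gives the time, the measured TCP pose, the force and the opening at its end, in the units of the state.
- robot.get_obs(): the state, without advancing time (a new reading comes with each control period).
- robot.snapshot(name): name is "scene" or "top" or "wrist"; returns a dict with "color" (400x640x3 uint8, red, green, blue), "intrinsics" (3x3 intrinsics, pixels), "eye" and "rotation" of the camera in the world. Camera axes: x right, y down, z forward; pixel columns grow to the right and rows downward; lengths in m; the calibration is good to about 2 mm. The wrist camera is an equidistant fisheye: a pixel r from the principal point sees the ray r / f radians off the axis. A picture is of the moment at which its call begins. There is no depth.
- robot.close_job(): hands the job in, once; it reports no verdict.
The state is a dict: "time": time; "joint_positions": joint angles; "qvel": joint speeds; "joint_torque": joint torques, N m; "tool_pos": TCP position; "ee_rot": TCP orientation; "wrist_force": force on the tool from outside, world axes, zero at the start; "wrist_torque": the same for the moment, N m; "width": finger opening in m.
Only numpy, scipy, OpenCV 4.12 (cv2) and the standard library are available. Lean on these libraries where they do the work, as an engineer would, in place of code of your own. Each camera call takes 0.05 s, during which the arm holds its last target.

### The job

Close the brush-cleaning tank: take the red click-stop cap from the table, seat it in the filler neck and turn it clockwise until it is fully home and its ratchet clicks, one to three times and no more. Press gently on the thin neck, leave the cap there, and do not knock over or shove the jars, the glue bottle or the wooden organiser.

Things in the scene. Friction and masses are not known exactly. Their poses are not given: they have to be found in the camera images.
- grip (a point): Red click-stop cap, 65 mm high, 0.18 kg, at first upright on the table on its plug. Point on its axis half-way up the grip bar: bar 16 mm wide (y), 50 long (x), 28 high, on a disc 64 mm across and 20 high. The point is 51 mm above the plug's underside, 14 above the disc's top. x along the bar (in line with the pin until the ratchet slips), z up. Clockwise from above tightens.
- cap: The cap's black plug, below the disc: origin at the centre of its flat underside, z up, x along its steel cross pin. 34 mm in diameter, the edge of its underside bevelled to 29 mm.
- pin (a point): Centre of the cap's steel cross pin, on the cap's axis, 5 mm above the plug's underside. The pin runs along x, is 8 mm wide and 8 mm high with a round back and a flat bottom, and stands out on both sides to 24 mm from the axis (22 mm at its flat bottom).
- cap_seal: Black seal ring of the cap, 55 mm in diameter, 3 mm thick; origin at the centre of its underside, 9.4 mm above the plug's underside while unpressed. It is springy: it gives up to 3.8 mm, with 5 N at first and 1.5 N more per mm, then is hard.
- cap_grip (a joint): How far the red grip has slipped clockwise on the plug through the ratchet (rad), 0 at the start. Teeth are 0.524 rad (30 deg) apart: each click adds 0.524. It slips at about 0.35 to 0.45 N m; the grip springs over the tooth's crest about half-way, and a grip let go earlier springs back. Below that torque grip and plug turn together.
- tank: Grey brush-cleaning tank that cannot move, 220 x 270 mm, deck 110 mm above the table; origin at the centre of its footprint, x to its back, y to its left, z up. On the deck are a washing basin with a 12 mm rim and, at the back, a spout 110 mm above the deck, 140 mm from the filler neck.
- neck (a point): Filler neck on the deck: centre of its mouth, level with the top of its steel lip, 136 mm above the table, 26 mm above the deck; axes as the tank's. Tube 62 mm in outer diameter; the lip has a round hole of 37 mm for the plug. Depth of the plug's underside below this point: about 1 mm with the pin lying on the lip, 9.4 mm with the pin through the slots and the seal on the lip, 12 mm when home.
- lip (a point): Centre of the lip's underside, 3 mm below the mouth; axes as the tank's. Two opposite slots 11 mm wide take the pin. Their line is turned about 45 deg anticlockwise from the tank's x axis, but up to 30 deg more or less: see the yellow marks, or feel for it. Once through, turned clockwise, the pin is drawn under the lip (a light press helps) and after 45 deg meets fixed stops (red marks): home.
- brush_jar_mid (a point): Glass jar of brushes, 72 mm in diameter, 95 mm high (brushes reach 190 mm); this point on its axis 48 mm above its underside, z up. Not to be knocked over.
- glue_bottle_mid (a point): White glue bottle, 50 mm in diameter, 136 mm high; this point on its axis half-way up, z up. Not to be knocked over.
- varnish_jar_mid (a point): Amber varnish jar with a steel lid, 66 mm in diameter, 85 mm high; this point on its axis half-way up, z up. Not to be knocked over.
- organiser_mid (a point): Pine desk organiser, 120 x 300 mm and 95 mm high; this point at its middle, 48 mm up; y along its length. Not to be shoved.
Mind the look-alikes: they are no part of the job. Of the things that look like the cap, the smaller one is meant.

How it is judged:
By the outcome, as a careful person would: the job done as asked, in the order asked, and still so for the second after the job is handed in, with the robot touching nothing.
It also fails if it takes over 64 s, if anything falls off the work surface, if the arm or the gripper's body presses on something with over 40 N, if the wrist force passes 120 N, or if a joint passes its speed limit or range.

## Working session

There is one attempt and no reset: what is moved stays moved. The work goes in short steps, Python scripts to look and compute and a shell command to move; the robot and the scene stay as the last step left them, time stands still between calls to the robot, and variables do not carry over. Pictures are saved under pics/ and viewed, and the job is handed in when it is done.

```bash
ls; mkdir -p pics; python3 - <<'E'
from bench import robot
import cv2
print(robot.get_obs())
for n in ["scene","top","wrist"]:
    s=robot.snapshot(n); cv2.imwrite(f"pics/{n}0.png",s["color"][:,:,::-1]); print(n,s["intrinsics"],s["eye"],s["rotation"])
E
```

```text
pics
{'time': 0.0, 'joint_positions': array([-1.32608292e+00,  8.79142578e-02,  1.37223077e+00, -3.62367830e-05,
        1.68358294e+00, -1.03099312e-01]), 'qvel': array([-4.51365026e-04,  1.42501878e-03, -3.24970212e-04, -6.32822764e-04,
        1.78848846e-04,  3.93531202e-05]), 'joint_torque': array([-1.81531273e-04, -3.40179491e+01, -3.02426040e+01,  7.16132345e-02,
        3.29157757e-02, -1.65756910e-04]), 'tool_pos': array([ 0.18731556, -0.51654425,  0.20433835]), 'ee_rot': array([-3.14140872e+00,  2.12768383e-03, -1.22298745e+00]), 'wrist_force': array([ 0.31497653, -1.02927996,  0.0220022 ]), 'wrist_torque': array([-0.03264273,  0.00887784,  0.05307676]), 'width': 0.09408428086330545}
scene [[369.08029885   0.         317.69059771]
 [  0.         369.08029885 203.99013717]
 [  0.           0.           1.        ]] [1.12171656 0.15029673 0.67541846] [-2.35752803 -0.00610718  1.60392333]
top [[389.76111906   0.         314.48224236]
 [  0.         389.76111906 203.37491286]
 [  0.           0.           1.        ]] [0.46316842 0.16636594 1.09197917] [-3.08489499 -0.03697304 -1.54597035]
wrist [[309.70691629   0.         319.61853917]
 [  0.         309.70691629 196.02092242]
 [  0.           0.           1.        ]] [ 0.26279151 -0.48932665  0.38244659] [ 2.86379722e+00  1.79066977e-03 -1.22335868e+00]
```

View pics/scene0.png

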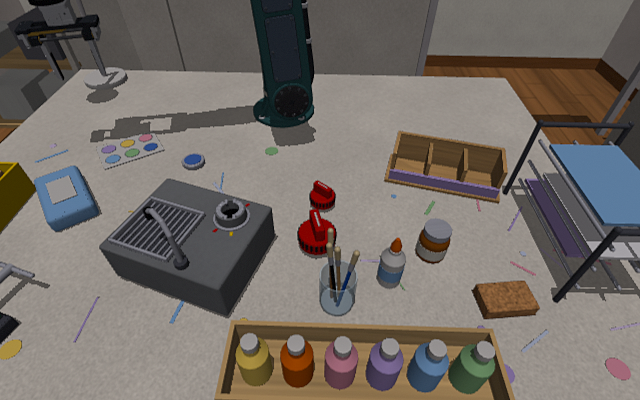

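View pics/top0.png

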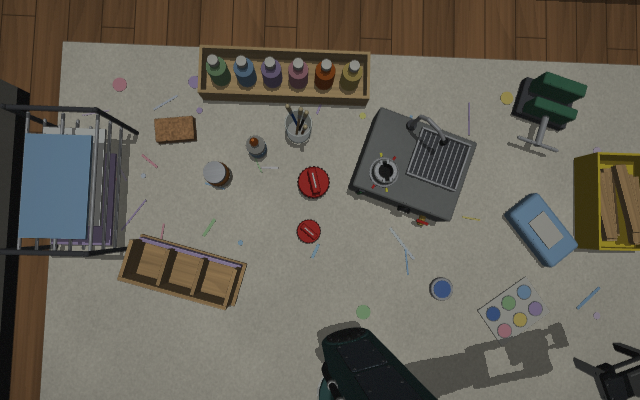

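View pics/wrist0.png

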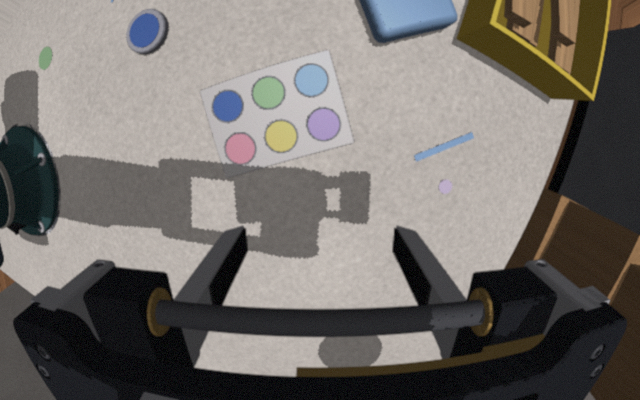

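The scene view shows the small cap at about (321,196) and the big look-alike at (317,232). In the top view they are at (309,231) and (313,181), and the neck is at (385,171). I'll zoom in and measure.

```bash
cat > h.py <<'E'
import numpy as np, cv2
from scipy.spatial.transform import Rotation as R
def rot(s): return R.from_euler('xyz',s["rotation"]).as_matrix()
def proj(s,p):
    c=rot(s).T@(np.array(p)-s["eye"]); K=s["intrinsics"]
    return (K@(c/c[2]))[:2]
def ray(s,uv,fish=False):
    K=s["intrinsics"]; a=np.array([(uv[0]-K[0,2])/K[0,0],(uv[1]-K[1,2])/K[1,1]])
    if fish:
        r=np.hypot(*a); d=np.array([*(a/r*np.sin(r)),np.cos(r)]) if r>0 else np.array([0,0,1.])
    else: d=np.array([*a,1.])
    return rot(s)@d
def plane(s,uv,z,fish=False):
    d=ray(s,uv,fish); return s["eye"]+d*(z-s["eye"][2])/d[2]
def projf(s,p):
    c=rot(s).T@(np.array(p)-s["eye"]); K=s["intrinsics"]; t=np.arctan2(np.hypot(c[0],c[1]),c[2]); r=np.hypot(c[0],c[1])
    return np.array([K[0,2]+K[0,0]*t*c[0]/r,K[1,2]+K[1,1]*t*c[1]/r])
E
python3 - <<'E'
from bench import robot
from h import *
for n,cs in [("top",[(309,231),(385,171)]),("scene",[(321,196),(231,213)])]:
    s=robot.snapshot(n); im=s["color"][:,:,::-1]
    print(n,proj(s,[0,0,0]),robot.get_obs()["time"])
    t=[cv2.resize(im[v-30:v+30,u-30:u+30],(390,390),interpolation=cv2.INTER_CUBIC) for u,v in cs]
    cv2.imwrite(f"pics/z_{n}.png",np.hstack(t))
    hsv=cv2.cvtColor(s["color"],cv2.COLOR_RGB2HSV)
    m=(((hsv[...,0]<6)|(hsv[...,0]>174))&(hsv[...,1]>170)&(hsv[...,2]>60)).astype(np.uint8)
    k,l,st,ce=cv2.connectedComponentsWithStats(m)
    for i in range(1,k):
        if st[i,4]>3: print(st[i],ce[i], plane(s,ce[i],0.045))
E
```

```text
top [356.1844015  396.14242376] 0.2
[393 157   3   3   6] [393.83333333 158.        ] [ 0.65349585 -0.08457177  0.045     ]
[298 167  31  31 655] [313.1740458  181.70534351] [0.58207791 0.13411536 0.045     ]
[372 185   3   3   6] [372.83333333 186.        ] [ 0.57506571 -0.02813429  0.045     ]
[417 219  11   6  29] [421.68965517 221.62068966] [ 0.4818502  -0.16303154  0.045     ]
[297 220  23  23 373] [308.20911528 230.78820375] [0.44955893 0.14411753 0.045     ]
scene [283.71334401 110.95798927] 0.25
[ 298  181   37   74 1246] [316.93499197 220.90128411] [0.54832075 0.13340299 0.045     ]
[320 182   4   3   4] [321.5 183. ] [0.41701882 0.14054482 0.045     ]
[246 204   4   3   8] [247.125 204.625] [ 0.50198994 -0.03614748  0.045     ]
[213 229   5   3  10] [214.8 230. ] [ 0.58482447 -0.09516987  0.045     ]
```

```bash
python3 - <<'E'
import cv2,numpy as np
print(cv2.imread("pics/z_top.png").shape)
E
```

```text
(390, 780, 3)
```

View pics/z_top.png

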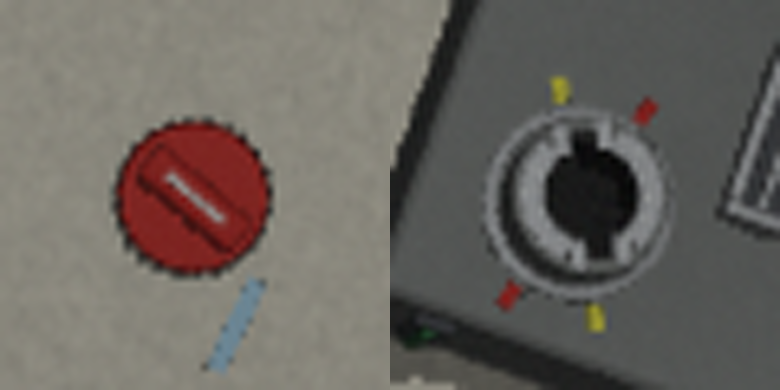

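View pics/z_scene.png

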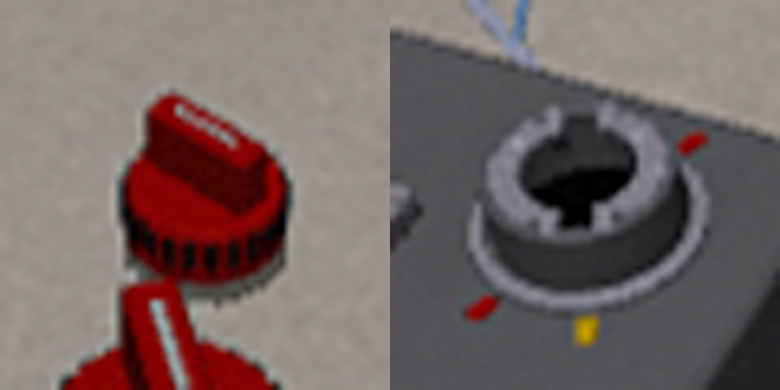

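```bash
python3 - <<'E'
from bench import robot
from h import *
A=lambda d:np.degrees(np.arctan2(d[1],d[0]))
S={}
for n in ("top","scene"):
    s=robot.snapshot(n); S[n]=s
    hsv=cv2.cvtColor(s["color"],cv2.COLOR_RGB2HSV).astype(int)
    c=(385,171) if n=="top" else (231,213)
    for nm,m in (("yel",(hsv[...,0]>18)&(hsv[...,0]<35)&(hsv[...,1]>120)),("red",((hsv[...,0]<8)|(hsv[...,0]>172))&(hsv[...,1]>130))):
        m=(m&(hsv[...,2]>60)).astype(np.uint8); mm=np.zeros_like(m); mm[c[1]-28:c[1]+28,c[0]-28:c[0]+28]=1; m*=mm
        k,l,st,ce=cv2.connectedComponentsWithStats(m)
        P=[plane(s,ce[i],.110) for i in range(1,k) if st[i,4]>2]
        for p in P: print(n,nm,p.round(4))
        if len(P)==2: print("  mid",((P[0]+P[1])/2).round(4),"ang",A(P[0]-P[1]), np.linalg.norm(P[0]-P[1]))
t=S["top"]
z=lambda u,v,o:(o[0]+u/6.5-.5,o[1]+v/6.5-.5)
print("capbar",plane(t,z(194,198,(279,201)),.065), "disc", plane(t,z(193,197,(279,201)),.03))
print("bar ang",A(plane(t,z(166,176,(279,201)),.065)-plane(t,z(224,220,(279,201)),.065)))
o=(355,141)
print("hole",plane(t,z(202,195,o),.136),"slot",A(plane(t,z(193,135,o),.136)-plane(t,z(209,255,o),.136)))
print("rim base",plane(t,z(189,200,o),.110))
sc=S["scene"]; o=(201,183)
print("scene hole",plane(sc,z(188,172,o),.136),"slot", A(plane(sc,z(190,120,o),.136)-plane(sc,z(187,218,o),.136)))
o=(291,166)
print("scene bartop",plane(sc,z(208,124,o),.065),A(plane(sc,z(180,100,o),.065)-plane(sc,z(240,147,o),.065)))
print("cap top",plane(t,(308.5,231),.065),"obs",robot.get_obs()["time"])
# tank edges top corners
for uv in [(380,108),(475,138),(350,190),(452,220)]: print(uv,plane(t,uv,.110).round(3))
print("spouttip",plane(t,(415,122),.22),"jar",plane(t,(297,130),.095),"bigcap",plane(t,(313,181),.08),"brush",plane(t,(290,108),.19))
E
```

```text
top yel [ 0.6496 -0.0345  0.11  ]
top yel [ 0.5605 -0.0502  0.11  ]
  mid [ 0.6051 -0.0423  0.11  ] ang 9.985463269703933 0.09052256815708695
top red [ 0.6425 -0.0691  0.11  ]
top red [ 0.5688 -0.0165  0.11  ]
  mid [ 0.6057 -0.0428  0.11  ] ang -35.51340256108112 0.09063508186221203
scene yel [ 0.6481 -0.036   0.11  ]
scene red [ 0.5655 -0.0173  0.11  ]
scene red [ 0.6399 -0.0701  0.11  ]
  mid [ 0.6027 -0.0437  0.11  ] ang 144.64426308071646 0.09125676390478873
capbar [0.44937323 0.14417066 0.065     ] disc [0.44931   0.1438431 0.03     ]
bar ang 54.30650454773016
hole [ 0.60495853 -0.04247886  0.136     ] slot 8.443881057417347
rim base [ 0.60668292 -0.04304331  0.11      ]
scene hole [ 0.60521005 -0.04304603  0.136     ] slot -169.76021105075307
scene bartop [0.44509653 0.14346847 0.065     ] -137.6875679635775
cap top [0.44928223 0.1437637  0.065     ] obs 0.35
(380, 108) [ 0.77  -0.031  0.11 ]
(475, 138) [ 0.701 -0.28   0.11 ]
(350, 190) [0.556 0.042 0.11 ]
(452, 220) [ 0.487 -0.221  0.11 ]
spouttip [ 0.70638932 -0.09041343  0.22      ] jar [0.70955163 0.18086821 0.095     ] bigcap [0.57993917 0.13569417 0.08      ] brush [0.73776348 0.19731768 0.19      ]
```

```bash
cat >> h.py <<'E'
import json
def plan(target,yaw_deg,n,cumyaw=None,pose=None,claw=-1):
    """print n rows from the measured pose to target (m) and yaw (deg)"""
    from bench import robot
    o=robot.get_obs(); p=o["tool_pos"]; r=R.from_euler('xyz',o["ee_rot"])
    y0=np.degrees(o["ee_rot"][2]); dy=yaw_deg-y0 if cumyaw is None else cumyaw
    rt=R.from_euler('xyz',[np.pi,0,np.radians(y0+dy)])
    # small tilt correction in the first row only (tool x,y), spin about tool z equally
    spin=R.from_euler('xyz',[np.pi,0,np.radians(y0)])
    tilt=(r.inv()*spin).as_rotvec()
    cur=p.copy(); rr=r; D=[];W=[]
    for i in range(n):
        want=p+(np.array(target)-p)*(i+1)/n
        d=np.round(rr.inv().apply(want-cur)*1000,1)
        w=np.round([tilt[0]/n,tilt[1]/n,-np.radians(dy)/n],3)
        cur=cur+rr.apply(d/1000); rr=rr*R.from_rotvec(w); D.append(d.tolist());W.append(w.tolist())
    print("from",p.round(4),round(y0,2),"end",cur.round(4),rr.as_euler('xyz').round(4))
    for i in range(0,n,8): print(json.dumps({"delta_pos":D[i:i+8],"rotation":W[i:i+8],"claw":[claw]*len(D[i:i+8])}))
E
python3 - <<'E'
from h import *
plan([.449,.144,.20],0,16,cumyaw=165)
E
```

```text
from [ 0.1874 -0.517   0.2052] -70.08 end [0.449 0.144 0.2  ] [-3.1415e+00 -4.0000e-04  1.6570e+00]
{"delta_pos": [[-33.3, -29.4, 0.3], [-27.4, -35.0, 0.4], [-20.8, -39.3, 0.3], [-13.4, -42.3, 0.4], [-5.6, -44.1, 0.3], [2.4, -44.3, 0.3], [10.3, -43.3, 0.4], [17.9, -40.6, 0.3]], "rotation": [[-0.0, 0.0, -0.18], [-0.0, 0.0, -0.18], [-0.0, 0.0, -0.18], [-0.0, 0.0, -0.18], [-0.0, 0.0, -0.18], [-0.0, 0.0, -0.18], [-0.0, 0.0, -0.18], [-0.0, 0.0, -0.18]], "claw": [-1, -1, -1, -1, -1, -1, -1, -1]}
{"delta_pos": [[24.8, -36.9, 0.4], [31.1, -31.7, 0.3], [36.2, -25.7, 0.3], [40.3, -18.8, 0.4], [43.0, -11.3, 0.3], [44.3, -3.5, 0.4], [44.2, 4.6, 0.3], [42.6, 12.4, 0.4]], "rotation": [[-0.0, 0.0, -0.18], [-0.0, 0.0, -0.18], [-0.0, 0.0, -0.18], [-0.0, 0.0, -0.18], [-0.0, 0.0, -0.18], [-0.0, 0.0, -0.18], [-0.0, 0.0, -0.18], [-0.0, 0.0, -0.18]], "claw": [-1, -1, -1, -1, -1, -1, -1, -1]}
```

```bash
python3 -m handwheel '{"delta_pos": [[-33.3,-29.4,0],[-27.4,-35,0],[-20.8,-39.3,0],[-13.4,-42.3,0],[-5.6,-44.1,0],[2.4,-44.3,0],[10.3,-43.3,0],[17.9,-40.6,0]], "rotation": [[0,0,-0.18],[0,0,-0.18],[0,0,-0.18],[0,0,-0.18],[0,0,-0.18],[0,0,-0.18],[0,0,-0.18],[0,0,-0.18]], "claw": [-1,-1,-1,-1,-1,-1,-1,-1]}' && python3 -m handwheel '{"delta_pos": [[24.8,-36.9,0],[31.1,-31.7,0],[36.2,-25.7,0],[40.3,-18.8,0],[43,-11.3,0],[44.3,-3.5,0],[44.2,4.6,0],[42.6,12.4,0]], "rotation": [[0,0,-0.18],[0,0,-0.18],[0,0,-0.18],[0,0,-0.18],[0,0,-0.18],[0,0,-0.18],[0,0,-0.18],[0,0,-0.18]], "claw": [-1,-1,-1,-1,-1,-1,-1,-1]}'
python3 - <<'E'
from bench import robot
from h import *
s=robot.snapshot("wrist"); cv2.imwrite("pics/w1.png",s["color"][:,:,::-1])
print(s["eye"],s["rotation"],robot.get_obs()["tool_pos"],robot.get_obs()["ee_rot"])
print(projf(s,[.449,.144,.065]))
E
```

```text
time: 1.35
tool_pos: [0.3186, -0.1853, 0.2057]
ee_rot: [3.141, -0.001, 0.223]
wrist_force: [0.2, 0.3, -0.0]
width: 0.0939
time: 2.35
tool_pos: [0.4494, 0.1454, 0.2056]
ee_rot: [3.141, 0.0, 1.663]
wrist_force: [0.2, -0.6, 0.2]
width: 0.0934
[0.36982064 0.1383997  0.38355836] [2.86327614e+00 4.56186807e-04 1.66290600e+00] [0.45051295 0.14968299 0.2050216 ] [ 3.14026501 -0.00425799  1.67116399]
[318.14565017 185.43890499]
```

View pics/w1.png

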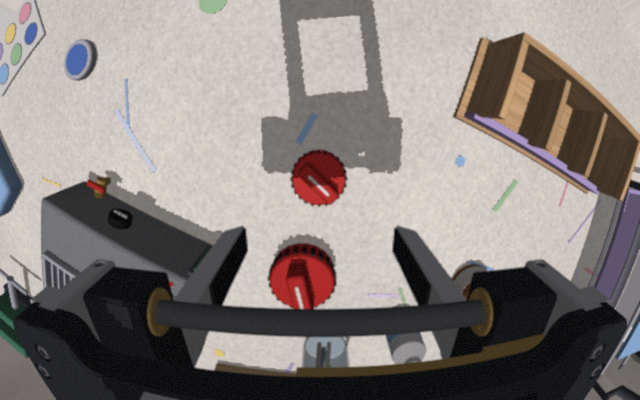

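```bash
python3 - <<'E'
from bench import robot
from h import *
s=robot.snapshot("wrist"); im=s["color"]; c=im[145:215,280:360]
cv2.imwrite("pics/w1z.png",cv2.resize(c[:,:,::-1],(640,560),interpolation=cv2.INTER_CUBIC))
hsv=cv2.cvtColor(c,cv2.COLOR_RGB2HSV)
red=(((hsv[...,0]<8)|(hsv[...,0]>172))&(hsv[...,1]>140)).astype(np.uint8)
cn=max(cv2.findContours(red,cv2.RETR_EXTERNAL,cv2.CHAIN_APPROX_NONE)[0],key=cv2.contourArea)
hull=np.zeros_like(red); cv2.drawContours(hull,[cv2.convexHull(cn)],-1,1,-1)
w=((hsv[...,1]<90)&(hsv[...,2]>90)&(cv2.erode(hull,np.ones((5,5)))>0))
v,u=np.nonzero(w); P=np.array([plane(s,(a+280,b+145),.065,True)[:2] for a,b in zip(u,v)])
m=P.mean(0); e=np.linalg.eigh(np.cov((P-m).T))[1][:,-1]
print(len(P),"line",m,np.degrees(np.arctan2(e[1],e[0]))%180)
(x,y),r=cv2.minEnclosingCircle(cn); print(x+280,y+145,r,plane(s,(x+280,y+145),.03,True))
print(robot.get_obs()["tool_pos"],robot.get_obs()["ee_rot"])
E
```

```text
102 line [0.4494058  0.14443663] 51.16315146775352
314.32534408569336 176.5205478668213 27.120962142944336 [0.44849291 0.14426051 0.03      ]
[0.44950285 0.14698882 0.20489596] [-3.14099078e+00 -1.16139593e-03  1.66325141e+00]
```

View pics/w1z.png

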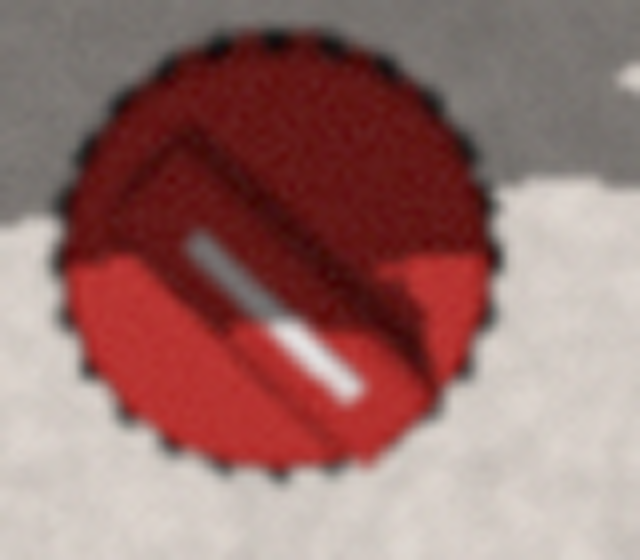

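```bash
python3 - <<'E'
from h import *
plan([.4494,.1443,.11],141.5,8)
E
```

```text
from [0.4495 0.147  0.2049] 95.3 end [0.4494 0.1443 0.11  ] [ 3.1412e+00 -1.2000e-03  2.4713e+00]
{"delta_pos": [[-0.3, -0.0, 11.9], [-0.4, -0.1, 11.8], [-0.3, -0.1, 11.9], [-0.3, -0.2, 11.8], [-0.3, -0.1, 11.9], [-0.3, -0.2, 11.9], [-0.3, -0.3, 11.8], [-0.2, -0.2, 11.9]], "rotation": [[-0.0, -0.0, -0.101], [-0.0, -0.0, -0.101], [-0.0, -0.0, -0.101], [-0.0, -0.0, -0.101], [-0.0, -0.0, -0.101], [-0.0, -0.0, -0.101], [-0.0, -0.0, -0.101], [-0.0, -0.0, -0.101]], "claw": [-1, -1, -1, -1, -1, -1, -1, -1]}
```

```bash
python3 -m handwheel '{"delta_pos": [[-0.3,0,12],[-0.3,-0.1,12],[-0.3,-0.1,12],[-0.3,-0.2,12],[-0.3,-0.1,12],[-0.3,-0.2,12],[-0.3,-0.2,12],[-0.2,-0.2,12]], "rotation": [[0,0,-0.115],[0,0,-0.115],[0,0,-0.115],[0,0,-0.115],[0,0,-0.115],[0,0,-0.115],[0,0,-0.115],[0,0,0]], "claw": [-1,-1,-1,-1,-1,-1,-1,-1]}'
python3 - <<'E'
from bench import robot
from h import *
s=robot.snapshot("wrist"); cv2.imwrite("pics/w2.png",s["color"][:,:,::-1])
o=robot.get_obs();print(o["tool_pos"],o["ee_rot"],o["joint_positions"])
plan([.4494,.1443,.041],141.5,8)
E
```

```text
time: 3.45
tool_pos: [0.449, 0.1405, 0.1091]
ee_rot: [-3.141, 0.0, 2.459]
wrist_force: [0.4, -0.4, 0.3]
width: 0.0946
[0.44787615 0.14042659 0.1072292 ] [-3.13893904e+00 -1.76537379e-03  2.45858220e+00] [ 1.83232138e-01 -4.95724501e-02  1.70622229e+00 -3.74977166e-04
  1.48810803e+00 -2.27532084e+00]
from [0.4479 0.1404 0.1072] 140.87 end [0.4494 0.1442 0.041 ] [-3.1390e+00 -1.8000e-03  2.4666e+00]
{"delta_pos": [[0.1, 0.5, 8.3], [0.2, 0.5, 8.3], [0.1, 0.6, 8.2], [0.2, 0.5, 8.3], [0.1, 0.5, 8.3], [0.2, 0.5, 8.3], [0.1, 0.5, 8.2], [0.1, 0.5, 8.3]], "rotation": [[-0.0, -0.0, -0.001], [-0.0, -0.0, -0.001], [-0.0, -0.0, -0.001], [-0.0, -0.0, -0.001], [-0.0, -0.0, -0.001], [-0.0, -0.0, -0.001], [-0.0, -0.0, -0.001], [-0.0, -0.0, -0.001]], "claw": [-1, -1, -1, -1, -1, -1, -1, -1]}
```

View pics/w2.png

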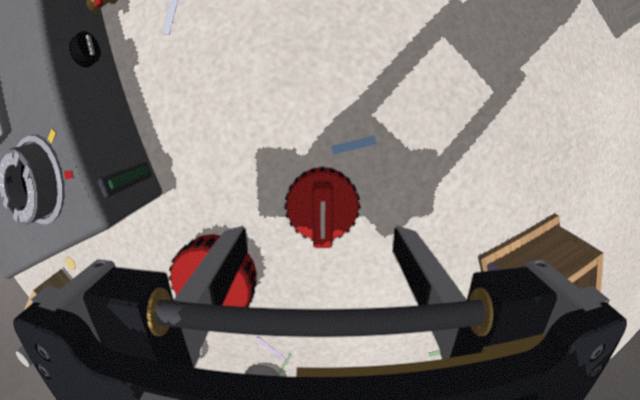

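```bash
python3 - <<'E'
from bench import robot
from h import *
for i in range(4):
    s=robot.snapshot("wrist"); o=robot.get_obs();print(o["time"],o["tool_pos"],o["ee_rot"],o["wrist_force"])
for z in (.065,.05): 
  p=plane(s,(322,205),z,True);print(p)
E
```

```text
3.55 [0.44797293 0.14056376 0.10789724] [-3.13903940e+00 -1.80607157e-03  2.45899118e+00] [-0.12198208 -1.40025145 -0.28365477]
3.6 [0.448545   0.14080747 0.10878654] [-3.14027151e+00 -8.84871148e-04  2.45961324e+00] [0.65484605 0.97520687 0.91556471]
3.65 [0.44903466 0.14100328 0.10946467] [-3.14130847e+00 -3.11246801e-05  2.46016819e+00] [0.08873654 0.6669508  0.18267491]
3.7 [0.44935199 0.14114399 0.10986762] [3.14121204e+00 5.32226974e-04 2.46062370e+00] [-1.39461416 -0.16552037  0.22831542]
[0.44182955 0.13502269 0.065     ]
[0.44472495 0.13878133 0.05      ]
```

```bash
python3 -m handwheel '{"delta_pos": [[0.4,0.5,12],[0.4,0.5,12],[0.4,0.5,12],[0.4,0.5,12],[0.4,0.5,12],[0,0,9],[0,0,0],[0,0,0]], "rotation": [[0,0,-0.005],[0,0,0],[0,0,0],[0,0,0],[0,0,0],[0,0,0],[0,0,0],[0,0,0]], "claw": [-1,-1,-1,-1,-1,-1,-1,-1]}'
python3 - <<'E'
from bench import robot
from h import *
s=robot.snapshot("scene"); cv2.imwrite("pics/s3.png",cv2.resize(s["color"][140:260,240:400,::-1],(800,600)))
s=robot.snapshot("wrist"); cv2.imwrite("pics/w3.png",s["color"][:,:,::-1])
o=robot.get_obs();print(o["tool_pos"],o["ee_rot"],o["wrist_force"])
E
```

```text
time: 4.7
tool_pos: [0.4495, 0.1445, 0.0408]
ee_rot: [3.141, 0.001, 2.467]
wrist_force: [0.1, -0.1, -0.4]
width: 0.0941
[0.44968229 0.14453695 0.04108315] [3.14067044e+00 9.49363150e-04 2.46691036e+00] [-0.54041615 -0.37270044 -0.38603557]
```

View pics/s3.png

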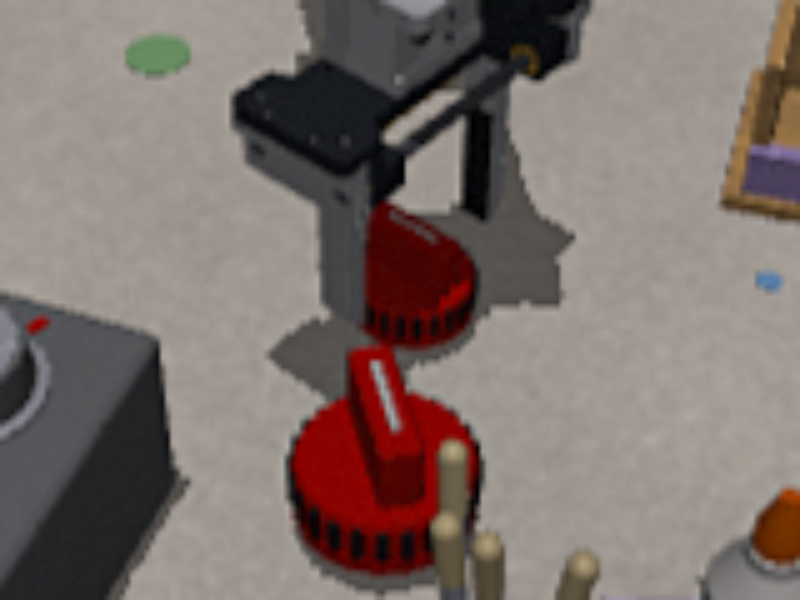

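View pics/w3.png

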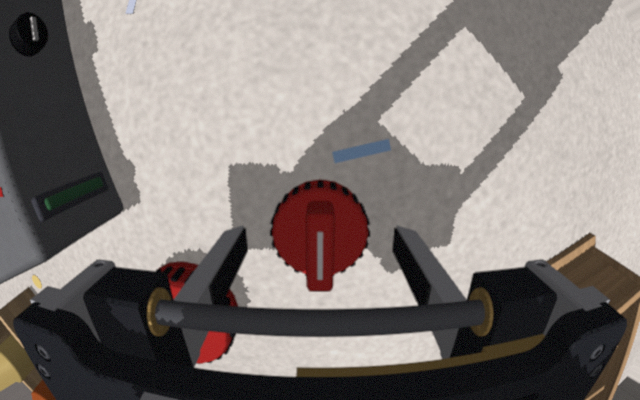

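Bar is centred between the fingers (u≈320) and square to them. Closing.

```bash
python3 -m handwheel '{"delta_pos": [[0,0,0],[0,0,0],[0,0,0],[0,0,0],[0,0,0],[0,0,0],[0,0,0],[0,0,0]], "rotation": [[0,0,0],[0,0,0],[0,0,0],[0,0,0],[0,0,0],[0,0,0],[0,0,0],[0,0,0]], "claw": [1,1,1,1,1,1,1,1]}'
python3 - <<'E'
from bench import robot
from h import *
s=robot.snapshot("wrist"); cv2.imwrite("pics/w4.png",s["color"][:,:,::-1])
o=robot.get_obs();print(o["tool_pos"],o["ee_rot"],o["wrist_force"],o["width"])
E
```

```text
time: 5.8
tool_pos: [0.4491, 0.1445, 0.0404]
ee_rot: [-3.142, 0.0, 2.467]
wrist_force: [-0.5, -0.5, -0.2]
width: 0.0174
[0.44913708 0.14447408 0.04041495] [-3.14151907e+00  8.54761874e-05  2.46700520e+00] [ 0.2110906  -0.10604542  0.11370159] 0.01594838296566226
```

View pics/w4.png

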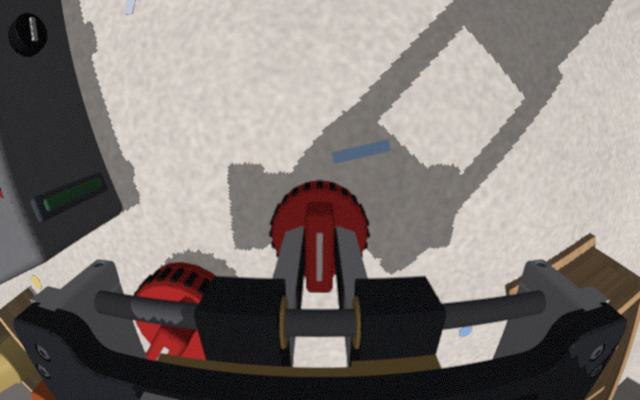

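```bash
python3 -m handwheel '{"delta_pos": [[0,0,-20],[0,0,-50],[0,0,-60],[0,0,-60],[0,0,-30],[0,0,0],[0,0,0],[0,0,0]], "rotation": [[0,0,0],[0,0,0],[0,0,0],[0,0,0.15],[0,0,0.15],[0,0,0.15],[0,0,0.15],[0,0,0.13]], "claw": [1,1,1,1,1,1,1,1]}'
python3 - <<'E'
from bench import robot
from h import *
o=robot.get_obs();print(o["tool_pos"],o["ee_rot"],o["wrist_force"],o["width"])
plan([.605,.05,.28],99.5,8,claw=1)
E
```

```text
time: 6.85
tool_pos: [0.4489, 0.1445, 0.2599]
ee_rot: [-3.14, 0.0, 1.733]
wrist_force: [-0.6, -0.4, -1.6]
width: 0.0159
[0.44885915 0.14445281 0.25985477] [-3.14041324e+00  1.35272548e-04  1.73263428e+00] [-0.62584977 -0.38864224 -1.55933562] 0.01591026316976716
from [0.4489 0.1445 0.2599] 99.27 end [0.605 0.05  0.28 ] [-3.1404e+00  1.0000e-04  1.7326e+00]
{"delta_pos": [[-14.8, 17.4, -2.5], [-14.8, 17.3, -2.6], [-14.8, 17.4, -2.5], [-14.8, 17.3, -2.5], [-14.8, 17.4, -2.6], [-14.8, 17.3, -2.5], [-14.8, 17.4, -2.6], [-14.8, 17.4, -2.5]], "rotation": [[-0.0, 0.0, -0.0], [-0.0, 0.0, -0.0], [-0.0, 0.0, -0.0], [-0.0, 0.0, -0.0], [-0.0, 0.0, -0.0], [-0.0, 0.0, -0.0], [-0.0, 0.0, -0.0], [-0.0, 0.0, -0.0]], "claw": [1, 1, 1, 1, 1, 1, 1, 1]}
```

```bash
python3 -m handwheel '{"delta_pos": [[-19.7,23.1,-3.5],[-19.7,23.1,-3.5],[-19.7,23.1,-3.5],[-19.7,23.1,-3.5],[-19.7,23.1,-3],[-19.7,23.1,-3],[0,0,0],[0,0,0]], "rotation": [[0,0,0],[0,0,0],[0,0,0],[0,0,0],[0,0,0],[0,0,0],[0,0,0],[0,0,0]], "claw": [1,1,1,1,1,1,1,1]}'
python3 - <<'E'
from bench import robot
from h import *
for n in ("wrist","scene","top"):
    s=robot.snapshot(n); cv2.imwrite(f"pics/{n}5.png",s["color"][:,:,::-1])
    if n=="wrist": np.savez("w5.npz",**s)
o=robot.get_obs();print(o["tool_pos"],o["ee_rot"],o["wrist_force"],o["width"])
E
```

```text
time: 7.85
tool_pos: [0.6048, 0.0512, 0.2797]
ee_rot: [-3.14, -0.001, 1.737]
wrist_force: [0.0, 0.3, -1.5]
width: 0.0159
[0.60470964 0.05151819 0.28068145] [ 3.14158300e+00 -6.95946996e-05  1.73792546e+00] [-0.71582284  0.12482642 -1.86264805] 0.015897864707957385
```

View pics/wrist5.png

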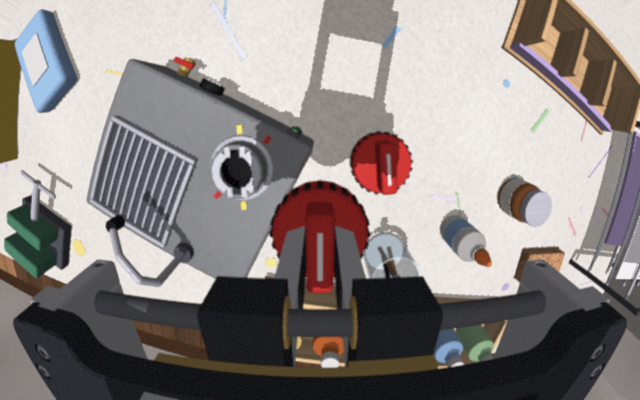

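View pics/scene5.png

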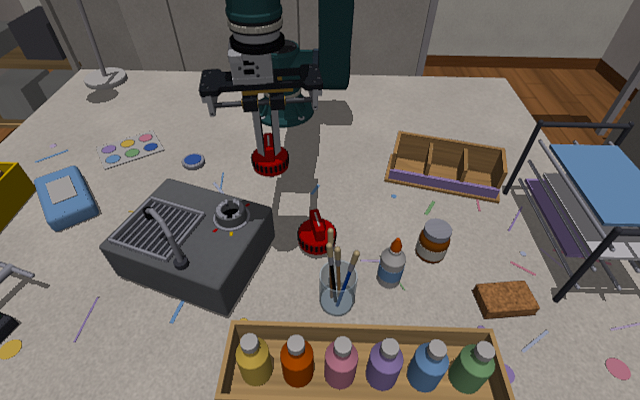

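Cap is held upright. The neck is at (238,172) in the wrist view, so I'll locate the hole and marks there.

```bash
python3 - <<'E'
from h import *
s=dict(np.load("w5.npz")); im=s["color"]; c=im[132:212,198:278]
cv2.imwrite("pics/w5z.png",cv2.resize(c[:,:,::-1],(560,560),interpolation=cv2.INTER_CUBIC))
A=lambda d:np.degrees(np.arctan2(d[1],d[0]))
hsv=cv2.cvtColor(c,cv2.COLOR_RGB2HSV).astype(int)
for nm,m in (("yel",(hsv[...,0]>18)&(hsv[...,0]<35)&(hsv[...,1]>120)),("red",((hsv[...,0]<8)|(hsv[...,0]>172))&(hsv[...,1]>130))):
    m=(m&(hsv[...,2]>60)).astype(np.uint8)
    k,l,st,ce=cv2.connectedComponentsWithStats(m)
    P=[]
    for i in range(1,k):
        if st[i,4]>5: P.append(plane(s,ce[i]+[198,132],.110,True)); print(nm,st[i],P[-1])
    if len(P)==2: print((P[0]+P[1])/2,A(P[0]-P[1])%180)
E
```

```text
yel [39  0  5  2  6] [ 0.56399406 -0.04878121  0.11      ]
yel [43 70  5  7 30] [ 0.64956529 -0.03397227  0.11      ]
[ 0.60677967 -0.04137674  0.11      ] 9.818350192870184
red [65  4  8  8 34] [ 0.5682293  -0.01538758  0.11      ]
red [16 60  7  6 28] [ 0.64219318 -0.06817197  0.11      ]
[ 0.60521124 -0.04177977  0.11      ] 144.48641619919354
```

View pics/w5z.png

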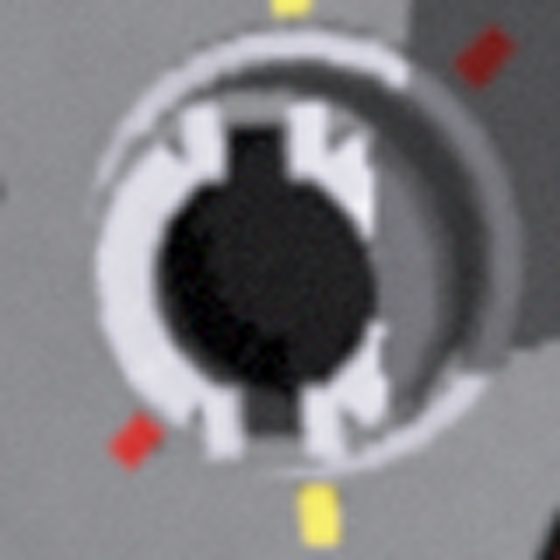

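```bash
python3 - <<'E'
from h import *
s=dict(np.load("w5.npz")); A=lambda d:np.degrees(np.arctan2(d[1],d[0]))
z=lambda u,v:plane(s,(198+u/7-.5,132+v/7-.5),.136,True)
print(z(268,277),z(257,125),z(275,435),A(z(257,125)-z(275,435))%180)
print("outer lip",z(100,277),z(440,280),(z(100,277)+z(440,280))/2)
# where is the held cap: bar top line
h=plane(s,(319.5,257),.279-.0404+.065,True); print("bar line centre",h)
plan([.605,-.0425,.22],99.6,8,claw=1)
E
```

```text
[ 0.60360226 -0.04089945  0.136     ] [ 0.5802402  -0.04529029  0.136     ] [ 0.62872874 -0.0372553   0.136     ] 9.408927682941709
outer lip [ 0.60775896 -0.06854186  0.136     ] [ 0.59987804 -0.01373972  0.136     ] [ 0.6038185  -0.04114079  0.136     ]
bar line centre [0.60429394 0.05123185 0.3036    ]
from [0.6047 0.0515 0.2807] 99.58 end [ 0.605  -0.0425  0.22  ] [ 3.1416e+00 -1.0000e-04  1.7379e+00]
{"delta_pos": [[-11.6, -1.9, 7.6], [-11.6, -1.9, 7.6], [-11.6, -2.0, 7.6], [-11.6, -1.9, 7.5], [-11.6, -1.9, 7.6], [-11.6, -1.9, 7.6], [-11.6, -1.9, 7.6], [-11.6, -2.0, 7.6]], "rotation": [[0.0, -0.0, -0.0], [0.0, -0.0, -0.0], [0.0, -0.0, -0.0], [0.0, -0.0, -0.0], [0.0, -0.0, -0.0], [0.0, -0.0, -0.0], [0.0, -0.0, -0.0], [0.0, -0.0, -0.0]], "claw": [1, 1, 1, 1, 1, 1, 1, 1]}
```

```bash
python3 -m handwheel '{"delta_pos": [[-23.1,-4,10],[-23.1,-4,10],[-23.1,-3.9,10],[-23.1,-3.9,15],[0,0,20],[0,0,20],[0,0,5.5],[0,0,0]], "rotation": [[0,0,0],[0,0,0],[0,0,0],[0,0,0],[0,0,0],[0,0,0],[0,0,0],[0,0,0]], "claw": [1,1,1,1,1,1,1,1]}'
python3 - <<'E'
from bench import robot
from h import *
for n in ("scene","top"):
    s=robot.snapshot(n); u,v=(231,205) if n=="scene" else (390,165)
    cv2.imwrite(f"pics/{n}6.png",cv2.resize(s["color"][v-50:v+40,u-60:u+60,::-1],(800,600),interpolation=cv2.INTER_CUBIC))
for i in range(3): robot.snapshot("top"); o=robot.get_obs();print(o["tool_pos"],o["ee_rot"],o["wrist_force"],o["wrist_torque"])
E
```

```text
time: 9.0
tool_pos: [0.6048, -0.0425, 0.1902]
ee_rot: [3.142, 0.0, 1.738]
wrist_force: [0.5, -0.9, -1.8]
width: 0.0155
[ 0.60561571 -0.04274583  0.19143612] [3.13933560e+00 8.61083605e-04 1.73735862e+00] [ 0.13321168  0.57841079 -1.38418765] [ 0.01260762 -0.13545388  0.03357764]
[ 0.60562931 -0.04283376  0.19134565] [3.13941801e+00 9.13420697e-04 1.73728492e+00] [ 0.04139603 -0.25876864 -1.936292  ] [ 0.02302805 -0.14831105 -0.01444507]
[ 0.60555857 -0.04285656  0.19115666] [3.13969702e+00 7.67961543e-04 1.73720282e+00] [-0.69397844 -0.44381591 -1.99413215] [ 0.06181893 -0.1392784  -0.00181089]
```

View pics/scene6.png

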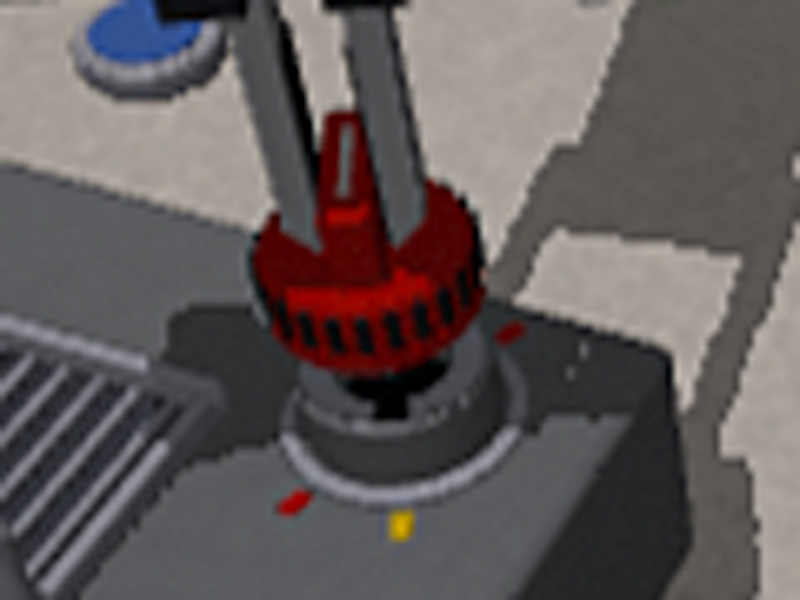

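View pics/top6.png

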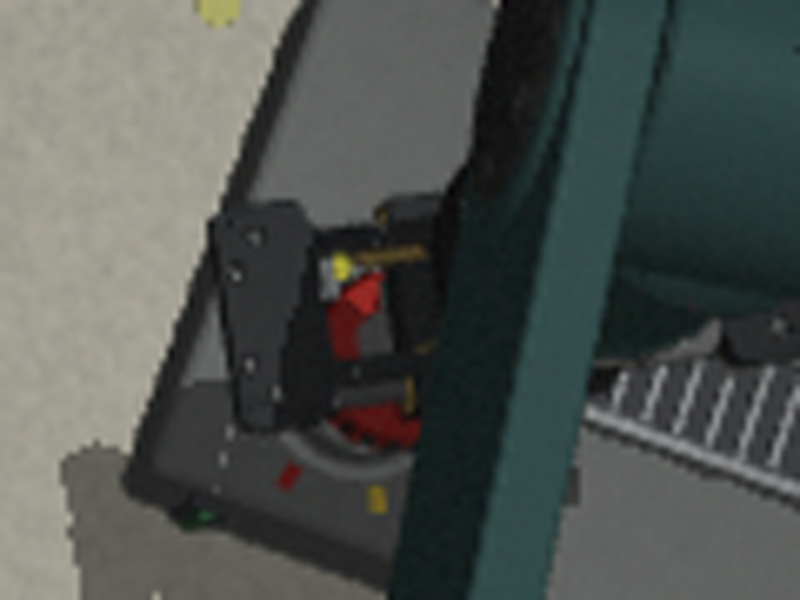

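```bash
python3 - <<'E'
from bench import robot
from h import *
s=robot.snapshot("scene"); q=lambda p:((proj(s,p)-[171,155]+.5)*6.667).round(1)
n=np.array([.6046,-.0423,0]); t=np.array([.6050,-.0427,0])
for z,r in ((.136,.031),(.110,.037)):
  print("neck",z,q(n+[0,0,z]),q(n+[0,r,z]),q(n+[0,-r,z]),q(n+[r,0,z]))
for z,r in ((.151+.037,.032),(.151+.017,.032)):
  print("disc",z,q(t+[0,0,z]),q(t+[0,r,z]),q(t+[0,-r,z]),q(t+[r,0,z]))
print("yel",q([.6490,-.0350,.11]),"bartop ends",q(t+[.025*.985,.025*.17,.216]),q(t-[.025*.985,.025*.17,-.216]))
o=robot.get_obs();print(o["tool_pos"],o["ee_rot"])
E
```

```text
neck 0.136 [395.7 361.7] [496.9 364.6] [294.7 358.9] [374.6 436.7]
neck 0.11 [409.2 419.7] [527.1 423.1] [291.5 416.3] [385.  509.6]
disc 0.188 [364.9 237.7] [474.8 240.7] [255.2 234.7] [341.  315.3]
disc 0.16799999999999998 [376.5 287.2] [484.2 290.2] [268.9 284.3] [353.4 364.9]
yel [404.2 529. ] bartop ends [344.  224.5] [351.6 108.3]
[ 0.60547763 -0.0428695   0.19091803] [3.14007716e+00 6.17300700e-04 1.73716332e+00]
```

```bash
python3 -m handwheel '{"delta_pos": [[0.3,-0.3,4],[0.3,-0.3,4],[0,0,3],[0,0,2],[0,0,2],[0,0,1],[0,0,1],[0,0,0]], "rotation": [[0,0,0],[0,0,0],[0,0,0],[0,0,0],[0,0,0],[0,0,0],[0,0,0],[0,0,0]], "claw": [1,1,1,1,1,1,1,1]}'
python3 - <<'E'
from bench import robot
for i in range(3): robot.snapshot("top"); o=robot.get_obs();print(o["tool_pos"],o["ee_rot"],o["wrist_force"],o["wrist_torque"])
E
```

```text
time: 10.3
tool_pos: [0.6045, -0.0424, 0.173]
ee_rot: [3.141, 0.0, 1.737]
wrist_force: [0.4, -0.5, -2.7]
width: 0.0159
[ 0.60446508 -0.04238863  0.17301325] [3.14142327e+00 1.37783993e-04 1.73700466e+00] [ 0.0423513   0.69639526 -1.78043584] [ 0.02503462 -0.16997399  0.03945347]
[ 0.60446346 -0.04238836  0.17308286] [3.14135944e+00 1.38242211e-04 1.73702533e+00] [ 0.59168189  0.09866809 -2.85294682] [ 0.09176029 -0.17175372  0.04081765]
[ 0.60446783 -0.04237597  0.1730758 ] [3.14138948e+00 1.42632113e-04 1.73699249e+00] [-0.17669519 -0.54975813 -1.68453631] [ 0.03775919 -0.1513584   0.01571591]
```

```bash
python3 -m handwheel '{"delta_pos": [[0,0,1],[0,0,1],[0,0,1],[0,0,1],[0,0,1],[0,0,0.5],[0,0,0.5],[0,0,0]], "rotation": [[0,0,0],[0,0,0],[0,0,0],[0,0,0],[0,0,0],[0,0,0],[0,0,0],[0,0,0]], "claw": [1,1,1,1,1,1,1,1]}'
python3 - <<'E'
from bench import robot
for i in range(2): robot.snapshot("top"); o=robot.get_obs();print(o["tool_pos"],o["ee_rot"],o["wrist_force"],o["wrist_torque"])
E
```

```text
time: 11.45
tool_pos: [0.6045, -0.0424, 0.1671]
ee_rot: [3.141, 0.0, 1.737]
wrist_force: [0.6, 0.1, -0.8]
width: 0.016
[ 0.60447469 -0.04238388  0.16713793] [3.14128318e+00 1.39908912e-04 1.73703567e+00] [ 1.30302794  1.35179116 -0.44856457] [ 0.13924372 -0.24532274  0.01422958]
[ 0.6044666  -0.04237328  0.16711191] [3.14133159e+00 1.42492966e-04 1.73705547e+00] [ 1.05097819  1.77048662 -1.15395825] [ 0.20311061 -0.28392391  0.02458522]
```

```bash
python3 -m handwheel '{"delta_pos": [[0,0,0.3],[0,0,0.3],[0,0,0.4],[0,0,0],[0,0,0],[0,0,0],[0,0,0],[0,0,0]], "rotation": [[0,0,0],[0,0,0],[0,0,0],[0,0,0],[0,0,0],[0,0,0],[0,0,0],[0,0,0]], "claw": [1,1,1,1,1,1,1,1]}'
python3 - <<'E'
from bench import robot
from h import *
for i in range(2): 
    s=robot.snapshot("scene"); o=robot.get_obs();print(o["tool_pos"],o["ee_rot"],o["wrist_force"],o["wrist_torque"])
u,v=231,205
cv2.imwrite(f"pics/s7.png",cv2.resize(s["color"][v-50:v+40,u-60:u+60,::-1],(800,600),interpolation=cv2.INTER_CUBIC))
E
```

```text
time: 12.55
tool_pos: [0.6045, -0.0424, 0.1662]
ee_rot: [3.141, 0.0, 1.737]
wrist_force: [-0.6, 0.1, 4.2]
width: 0.0159
[ 0.60453334 -0.042397    0.16618485] [3.14112955e+00 1.95901595e-04 1.73700762e+00] [-0.57949713 -0.22950891  4.23309389] [0.25648045 0.04914846 0.05366811]
[ 0.60455699 -0.04240611  0.16614425] [3.14113714e+00 2.50244530e-04 1.73704346e+00] [-0.9738097   0.88676184  5.289497  ] [0.1615801  0.03751331 0.03702805]
```

View pics/s7.png

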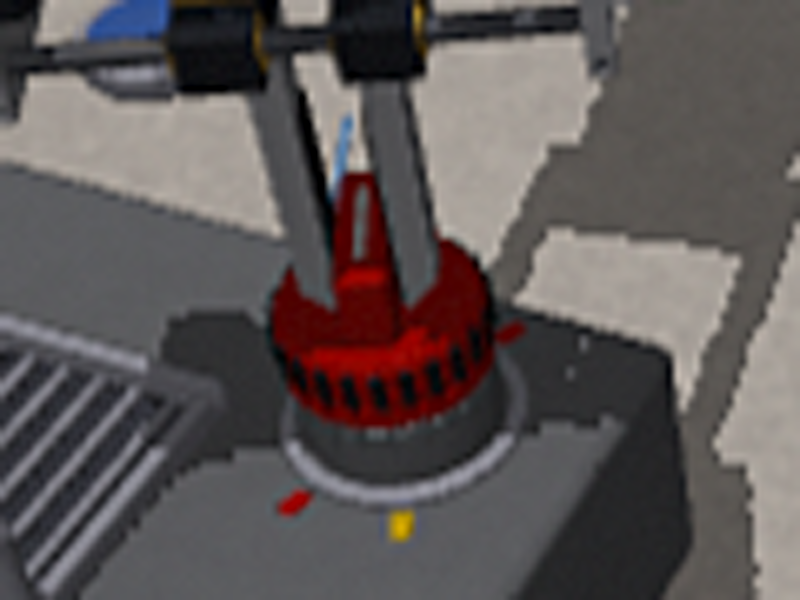

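```bash
python3 -m handwheel '{"delta_pos": [[0,0,0.2],[0,0,0.2],[0,0,0.2],[0,0,0.2],[0,0,0.2],[0,0,0],[0,0,0],[0,0,0]], "rotation": [[0,0,0.05],[0,0,0.07],[0,0,0.07],[0,0,0.07],[0,0,0.07],[0,0,0],[0,0,0],[0,0,0]], "claw": [1,1,1,1,1,1,1,1]}'
python3 - <<'E'
from bench import robot
for i in range(2): robot.snapshot("scene"); o=robot.get_obs();print(o["tool_pos"],o["ee_rot"],o["wrist_force"],o["wrist_torque"])
E
```

```text
time: 13.65
tool_pos: [0.6046, -0.0425, 0.1648]
ee_rot: [3.141, 0.0, 1.407]
wrist_force: [1.4, 0.0, 2.3]
width: 0.016
[ 0.60461827 -0.04252263  0.16474445] [3.14118931e+00 2.19496578e-04 1.40733541e+00] [ 0.69945148 -1.06022271  2.37717553] [ 0.04044553 -0.40785578  0.04808519]
[ 0.60459327 -0.04254542  0.16472314] [3.14124521e+00 2.31712890e-04 1.40725710e+00] [ 1.6157697  -0.23706059  1.5789225 ] [ 0.00221577 -0.43319144  0.0188466 ]
```

```bash
python3 -m handwheel '{"delta_pos": [[0,0,0.2],[0,0,0.2],[0,0,0.2],[0,0,0.1],[0,0,0.1],[0,0,0],[0,0,0],[0,0,0]], "rotation": [[0,0,0.07],[0,0,0.07],[0,0,0.07],[0,0,0.07],[0,0,0.07],[0,0,0.05],[0,0,0],[0,0,0]], "claw": [1,1,1,1,1,1,1,1]}'
python3 - <<'E'
from bench import robot
for i in range(2): robot.snapshot("scene"); o=robot.get_obs();print(o["tool_pos"],o["ee_rot"],o["wrist_force"],o["wrist_torque"])
E
```

```text
time: 14.75
tool_pos: [0.6044, -0.0426, 0.1646]
ee_rot: [3.141, 0.0, 1.008]
wrist_force: [-0.4, -0.7, 5.0]
width: 0.0157
[ 0.60440595 -0.04261316  0.16456223] [3.14105782e+00 2.48377284e-04 1.00742945e+00] [-0.56152556 -0.80075172  5.06510525] [-0.09106414 -0.13038138  0.06098301]
[ 0.60440861 -0.04260153  0.16459801] [3.14101429e+00 2.44747901e-04 1.00737810e+00] [-0.14514863 -1.08510521  4.4326052 ] [-0.14891921 -0.04072417  0.08188814]
```

```bash
python3 -m handwheel '{"delta_pos": [[0,0,0],[0,0,0],[0,0,0],[0,0,0],[0,0,0],[0,0,0],[0,0,0],[0,0,0]], "rotation": [[0,0,0.04],[0,0,0.04],[0,0,0.04],[0,0,0.04],[0,0,0],[0,0,0],[0,0,0],[0,0,0]], "claw": [1,1,1,1,1,1,1,1]}'
python3 - <<'E'
from bench import robot
for i in range(2): robot.snapshot("scene"); o=robot.get_obs();print(o["tool_pos"],o["ee_rot"],o["wrist_force"],o["wrist_torque"])
E
```

```text
time: 15.85
tool_pos: [0.6049, -0.0421, 0.1646]
ee_rot: [3.141, -0.001, 0.848]
wrist_force: [1.2, 0.5, 4.1]
width: 0.0158
[ 0.60491842 -0.04208321  0.16458922] [ 3.14068768e+00 -1.29413849e-03  8.48441800e-01] [ 1.45261098 -0.09763795  5.8868389 ] [ 0.11916431 -0.44753416  0.24225735]
[ 0.60488221 -0.04206762  0.16459816] [ 3.14076576e+00 -1.25974778e-03  8.48439288e-01] [1.16498896 0.44235976 4.51974758] [ 0.18073832 -0.43967445  0.2729118 ]
```

```bash
python3 -m handwheel '{"delta_pos": [[0,0,0],[0,0,0],[0,0,0],[0,0,0],[0,0,0],[0,0,0],[0,0,0],[0,0,0]], "rotation": [[0,0,0.04],[0,0,0.04],[0,0,0.04],[0,0,0],[0,0,0],[0,0,0],[0,0,0],[0,0,0]], "claw": [1,1,1,1,1,1,1,1]}'
python3 - <<'E'
from bench import robot
for i in range(2): robot.snapshot("scene"); o=robot.get_obs();print(o["tool_pos"],o["ee_rot"],o["wrist_force"],o["wrist_torque"])
E
```

```text
time: 16.95
tool_pos: [0.6049, -0.0422, 0.1646]
ee_rot: [3.141, -0.001, 0.728]
wrist_force: [1.8, 0.3, 4.1]
width: 0.0159
[ 0.60487254 -0.0421134   0.16461919] [ 3.14097155e+00 -1.35379226e-03  7.27893575e-01] [0.72744884 1.51810548 5.76698205] [ 0.16072664 -0.38168178  0.09670892]
[ 0.60491918 -0.04217384  0.16463556] [ 3.14074868e+00 -1.36000862e-03  7.27873015e-01] [0.92837906 0.78220957 5.04121078] [ 0.06663211 -0.4658273   0.04028231]
```

```bash
python3 - <<'E'
from bench import robot
from h import *
s=robot.snapshot("scene");u,v=231,205
a=cv2.resize(s["color"][v-40:v+35,u-40:u+35,::-1],(400,400),interpolation=cv2.INTER_CUBIC)
s=robot.snapshot("wrist"); b=cv2.resize(s["color"][:,170:470,::-1],(400,400))
cv2.imwrite("pics/s8.png",np.hstack([a,cv2.resize(s["color"][170:320,245:395,::-1],(400,400),interpolation=cv2.INTER_CUBIC)]))
E
```

```text
(no output)
```

View pics/s8.png

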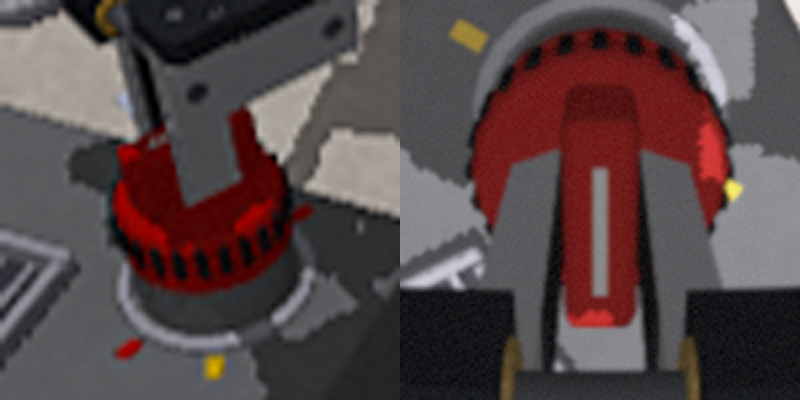

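```bash
python3 -m handwheel '{"delta_pos": [[0,0,0],[0,0,0],[0,0,0],[0,0,0],[0,0,0],[0,0,0],[0,0,0],[0,0,0]], "rotation": [[0,0,0.05],[0,0,0.05],[0,0,0.05],[0,0,0.05],[0,0,0.05],[0,0,0.04],[0,0,0],[0,0,0]], "claw": [1,1,1,1,1,1,1,1]}'
python3 - <<'E'
from bench import robot
for i in range(2): robot.snapshot("scene"); o=robot.get_obs();print(o["tool_pos"],o["ee_rot"],o["wrist_force"],o["wrist_torque"])
E
```

```text
time: 18.15
tool_pos: [0.6045, -0.0423, 0.1646]
ee_rot: [3.141, -0.0, 0.438]
wrist_force: [-0.4, -0.6, 6.1]
width: 0.0158
[ 0.6044618 -0.0423673  0.1645534] [ 3.14133554e+00 -3.70016123e-04  4.37578736e-01] [-0.53562734  0.00834646  5.35446266] [ 0.05022107 -0.24299959  0.04207243]
[ 0.60444197 -0.04235298  0.16454899] [ 3.14141745e+00 -3.62261789e-04  4.37593154e-01] [0.1103067  0.06485933 5.96315148] [ 0.02848311 -0.19912078  0.03754978]
```

```bash
python3 -m handwheel '{"delta_pos": [[0,0,0],[0,0,0],[0,0,0],[0,0,0],[0,0,0],[0,0,0],[0,0,0],[0,0,0]], "rotation": [[0,0,0.05],[0,0,0.05],[0,0,0.05],[0,0,0],[0,0,0],[0,0,0],[0,0,0],[0,0,0]], "claw": [1,1,1,1,1,1,1,1]}'
python3 - <<'E'
from bench import robot
for i in range(2): robot.snapshot("scene"); o=robot.get_obs();print(o["tool_pos"],o["ee_rot"],o["wrist_force"],o["wrist_torque"])
E
```

```text
time: 19.25
tool_pos: [0.6046, -0.0422, 0.1646]
ee_rot: [-3.142, -0.001, 0.288]
wrist_force: [1.0, 0.4, 5.6]
width: 0.0159
[ 0.60459241 -0.04219489  0.16459312] [ 3.14156301e+00 -8.18170965e-04  2.88329960e-01] [0.13470184 0.9993038  5.30695465] [ 0.12011695 -0.22035733  0.22505201]
[ 0.60461348 -0.04220521  0.1645958 ] [ 3.14151077e+00 -8.43819726e-04  2.88332347e-01] [0.25647541 0.14711845 5.8949258 ] [ 0.01276364 -0.27101147  0.23428458]
```

```bash
python3 -m handwheel '{"delta_pos": [[0,0,0],[0,0,0],[0,0,0],[0,0,0],[0,0,0],[0,0,0],[0,0,0],[0,0,0]], "rotation": [[0,0,0.06],[0,0,0.06],[0,0,0.06],[0,0,0.06],[0,0,0.06],[0,0,0.06],[0,0,0],[0,0,0]], "claw": [1,1,1,1,1,1,1,1]}'
python3 - <<'E'
from bench import robot
for i in range(2): robot.snapshot("scene"); o=robot.get_obs();print(o["tool_pos"],o["ee_rot"],o["wrist_force"],o["wrist_torque"])
E
```

```text
time: 20.35
tool_pos: [0.6044, -0.0424, 0.1645]
ee_rot: [3.142, -0.0, -0.072]
wrist_force: [-0.2, -0.4, 5.6]
width: 0.016
[ 0.6043846  -0.04237281  0.16453169] [-3.14158188e+00 -2.43114582e-04 -7.25156197e-02] [3.15043814e-03 7.31492708e-02 5.50601662e+00] [ 0.0072615  -0.10157771 -0.01335863]
[ 0.60439384 -0.04238303  0.16457222] [ 3.14157678e+00 -2.95960317e-04 -7.24830820e-02] [-0.07049847  0.68241426  5.97192102] [ 0.03701306 -0.14183168  0.02784014]
```

```bash
python3 -m handwheel '{"delta_pos": [[0,0,0],[0,0,0],[0,0,0],[0,0,0],[0,0,0],[0,0,0],[0,0,-3],[0,0,-5]], "rotation": [[0,0,0],[0,0,0],[0,0,0],[0,0,0],[0,0,0],[0,0,0],[0,0,0],[0,0,0]], "claw": [0.2,0.2,0.2,0.2,0.2,0.2,0.2,0.2]}'
python3 -m handwheel '{"delta_pos": [[0,0,-10],[0,0,-20],[0,0,-20],[0,0,-20],[0,0,-20],[0,-40,-20],[0,-50,0],[0,-50,0]], "rotation": [[0,0,0],[0,0,0],[0,0,0],[0,0,0],[0,0,0],[0,0,0],[0,0,0],[0,0,0]], "claw": [0.2,0.2,0.2,0.2,0.2,0.2,0.2,0.2]}'
python3 - <<'E'
from bench import robot
from h import *
for n in ("scene","top"):
    s=robot.snapshot(n); cv2.imwrite(f"pics/{n}9.png",s["color"][:,:,::-1])
    u,v=(231,205) if n=="scene" else (385,170)
    cv2.imwrite(f"pics/{n}9z.png",cv2.resize(s["color"][v-35:v+35,u-35:u+35,::-1],(490,490),interpolation=cv2.INTER_CUBIC))
o=robot.get_obs();print(o["tool_pos"],o["ee_rot"],o["wrist_force"])
E
```

```text
time: 21.45
tool_pos: [0.6043, -0.0424, 0.1724]
ee_rot: [3.142, 0.0, -0.073]
wrist_force: [-0.6, 0.3, 0.5]
width: 0.0376
time: 22.45
tool_pos: [0.615, 0.0983, 0.2838]
ee_rot: [-3.141, -0.002, -0.074]
wrist_force: [-0.4, -0.5, -0.9]
width: 0.0378
[0.61447256 0.10202475 0.28292062] [-3.13951083e+00 -8.50785331e-04 -6.65080670e-02] [ 0.30874465 -0.23565061  0.98995877]
```

View pics/scene9z.png

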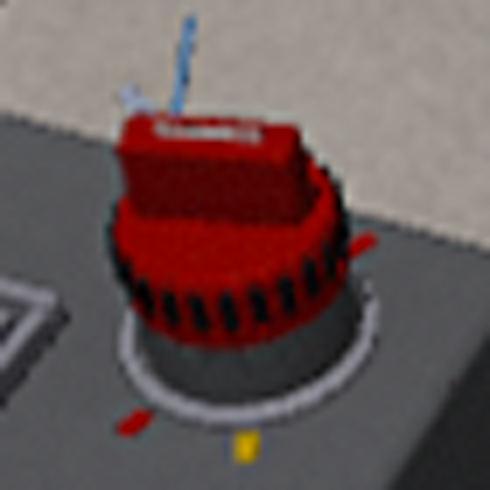

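View pics/top9.png

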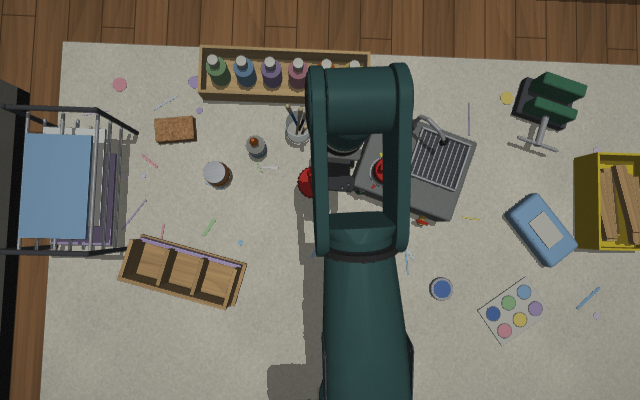

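View pics/scene9.png

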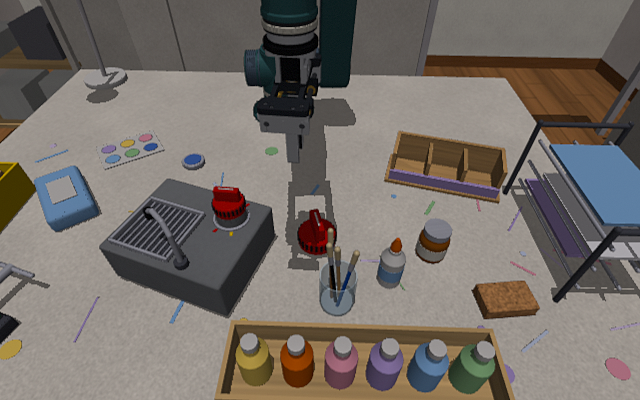

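```bash
python3 - <<'E'
from bench import robot
from h import *
s=robot.snapshot("scene"); z=lambda u,v:plane(s,(196+u/7-.5,170+v/7-.5),.124+.065)
a,b=z(155,127),z(262,133); d=b-a; print((a+b)/2,np.degrees(np.arctan2(d[1],d[0])))
a,b=z(122,150),z(302,150)
o=robot.get_obs();print(o["time"],o["tool_pos"],o["qvel"].round(3))
E
```

```text
[ 0.60017603 -0.04345828  0.189     ] 87.60288782136186
22.6 [0.61453052 0.09949187 0.28279967] [-0.05  -0.008  0.012 -0.024 -0.002 -0.009]
```

```bash
python3 -c "
from bench import robot
print(robot.close_job())"
```

```text
the job is handed in; nothing more can be done
None
```

I put the smaller red cap in the filler neck, turned it clockwise to its stops and on through two ratchet clicks, then let go and backed off. I handed the job in at about 22.6 s. The hand-in gave no verdict.

**Seating:** the pin dropped through the slots with almost no force. I pressed at about 7–8 N, and the cap ended about 12 mm into the neck, which is its home depth.

**Clicks:** turning torque climbed past the home angle and fell back to about zero twice (readings of about 0.26 and 0.23 N m on the way up). The zero points came about 30° apart. After release, the bar in the camera view is at about 88°, against about 85° expected for two clicks.

**Other objects:** in the last pictures the jars, the glue bottle and the organiser look unmoved. In the final top view the arm hid part of the scene, including most of the tank.

**Disagreements:**
- The last camera check put the cap's bar about 4 mm nearer the robot than the gripper's own reading (x 0.600 against 0.604). I put this down to hand-picked pixels and did not check further.
- I inferred the plug's home position from depth, angle and torque, because the pin under the lip can't be seen.

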